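# Release the hidden safety catch and open the incubator lid

### The job

The bench incubator's lid has popped ajar, but a hidden sprung safety catch behind its front lip still holds it. Reach under the raised lip, feel for the catch tab from the right and gently push it aside to the left, raise the lid while the catch is held aside, and swing the lid up until it is fully open and stays there by itself. Force nothing and leave the other things on the bench where they are.

Things in the scene. Friction and masses are not known exactly. Their poses are not given: they have to be found in the camera images.
- incubator: Fixed cream bench incubator, red band, 260 wide (y) x 260 deep (x) x 158 high (lid shut). Origin: centre of its footprint on the bench; x points to its back, y to its left seen from the front, z up. Front faces the robot, turned up to 0.25 rad. Lip 130 before the origin, front panel 85: under the lip is a bay 45 deep, open below and in front, with 5 thick end cheeks at y = -127 and 127.
- bay (a point): Middle of the bay, 115 before the origin, 124 up. The hidden catch's tab is an upright yellow plate 5 thick (y), 105 to 165 above the bench; its centre is anywhere from 35 left to 35 right of this point (not measured: feel). Below 143 up it spans 126 to 104 before the origin, above that 115 to 101. Push its right face to the left (+y); its hook stands 50 left of it, joined by a bar at 110 to 120 up.
- slot (a point): Middle of the front panel's black slot, 85 before the origin; the catch swings on a pivot 40 behind it. Its spring resists at the tab with 2 N at first, 3 N where it lets the lid go (8 to 11 travel), 4.5 N at the rigid stop (19 to 24 travel). Hold it aside until the lip has risen 25, or it hooks the lid again. It does not give to the right. More than 25 N on any part does damage.
- lip (a point): Centre of the round black bar, 6 thick, that is the lid's front lower edge, at the middle of its width; it runs along the incubator's y over the lid's width and moves with the lid; at the start about 151 above the bench. Behind it a 4 thick flange goes 10 backwards. The lid's front plate slopes up and back from the bar to the 8 thick lid, whose top is 30 above and 11 behind the bar.
- hinge (a point): Point on the lid's hinge axis (along the incubator's y), in the middle of the incubator's width, 150 above the bench, 100 behind the incubator's origin. With the lid shut the lip is 227 before it and 22 below it.
- lid (a joint): Lid angle in rad: 0 shut, about 0.1 at the start (ajar), 0.13 where the catch stops it, free above 0.2, 1.15 at the stop (fully open). The stiff hinge keeps the lid wherever it is left; raising it at the lip takes 2 to 5 N.
- dishes: Stack of clear dishes, 90 across, 30 high, on the bench before the incubator, to its left. Origin: centre of its underside.
- timer: White bench timer, 60 x 60 x 18, on the bench before the incubator, to its right. Origin: centre of its underside.
- bottle: Amber bottle, 64 across, 130 high, to one side. Origin: centre of its underside.
- beaker: Glass beaker, 70 across, 90 high, to one side. Origin: centre of its underside.
- rack: Blue tube rack, 80 x 200 x 80 with tubes, left of the incubator. Origin: centre of its underside.
- tipbox: Green box, 85 x 120 x 60, right of the incubator. Origin: centre of its underside.

How it is judged:
By the outcome, as a careful person would: the job done as asked, in the order asked, and still so for the second after the job is handed in, with the robot touching nothing.
It also fails if it takes over 72 s, if anything falls off the work surface, if the arm or the gripper's body presses on something with over 40 N, if the wrist force passes 120 N, or if a joint passes its speed limit or range.

### The arm

A 6-joint arm with a two-finger parallel gripper is mounted at the origin on the work surface. World frame = base frame: x ahead of the robot, y to its left, z up, the work surface at z = 0. Lengths are in m, angles in rad, forces in N, time in s.
With the tool pointing down it reaches from about 0.15 to 0.775 m from the base axis. Payload 6.1 kg.
Tool frame: the origin (TCP) lies at the very end of the fingers, on their centre line; the grasp point (between the pads) lies 19 mm behind it; x points along the fingers, y is the direction in which the jaws open and shut, and the axes are right-handed (so a half turn about x gives the same grasp; the last joint's range is limited). The gripper opens to 85 mm and grips with 20 to 120 N. Pads are 22 mm wide; open, the fingers measure 114 mm over their backs; the gripper's body (76 mm by 85 mm) begins 54 mm behind the grasp point. The pads swing forward as they close: fully open they stand 13 mm farther back than shut.
Start: joints at [-1.341, 0.126, -0.04, 1.405, 0, 1.571], TCP at [0.12, -0.511, 0.201] pointing down, gripper open.
Joint ranges: [-2.72, 2.72], [-0.95, 1.95], [-1.27, 1.35], [-1.78, 2.02], [-1.46, 1.47], [-3.14, 3.14]. Speed limits (rad/s): [2.39, 2.39, 3.01, 3.14, 3.14, 3.14].

### API

Orientations are given as [roll, pitch, yaw] about the fixed x, y, z axes, in that order (R = Rz(yaw) Ry(pitch) Rx(roll)).
In Python, from cell import env gives the robot as it stands.
- The arm moves only by the tool play_rows, never from a script. Its argument "motion" is a list of rows, each an object with "jaw": the closure in counts, from 0 (fully open) to 255 (shut); "offset": the shift along the tool's x, y, z in mm, a list of three; "twist": the turn about the tool's x in rad. In form: [{"jaw": jaw, "offset": [tx, ty, tz], "twist": twist}, ...]. A call has 1 to 10 rows; each row shifts and turns the commanded pose from where the row before left it, along the tool's axes as they then stand; what a row does not reach is not made up. A row lasts 1/8 s, in which the tool goes at most 62.5 mm and 10.7 degrees, less where a joint would pass 70% of its speed; a pose out of reach is approached as far as the arm can. A call with a gripper value outside its range is refused whole. The fingers move at their own pace and stop on an object; "grip_force" is the grip in N (left out, the last holds). Time passes only in rows, so rows that do not move let the fingers close. It gives the time, the measured TCP pose, the force and the opening at its end, in the units of the state.
- env.state(): the state, without advancing time (a new reading comes with each control period).
- env.grab_frame(name): name is "side" or "top"; returns a dict with "img" (480x640x3 uint8, red, green, blue), "z_map" (480x640 float32, m along the optical axis (not along the pixel's ray), 0 where there is no reading), "fx", "fy", "cx", "cy" (pixels), "world_to_cam" (4x4, takes a point from world to camera coordinates). Camera axes: x right, y down, z forward; pixel columns grow to the right and rows downward; lengths in m; the calibration is good to about 2 mm. A picture is of the moment at which its call begins.
- env.job_done(): hands the job in, once; it reports no verdict.
The state is a dict: "t": time; "joint_pos": joint angles; "joint_vel": joint speeds; "joint_efforts": joint torques, N m; "position": TCP position; "eef_rot": TCP orientation; "contact_force": force on the tool from outside, world axes, zero at the start; "wrist_torque": the same for the moment, N m; "finger_gap": finger opening in m.
Only numpy, scipy, OpenCV 4.12 (cv2) and the standard library are available. Lean on these libraries where they do the work, as an engineer would, in place of code of your own. Each camera call takes 0.05 s, during which the arm holds its last target. There are 200 camera calls.

## Working session

There is one attempt and no reset: what is moved stays moved. The work goes in short steps, Python scripts to look and compute and a tool call to move; the robot and the scene stay as the last step left them, time stands still between calls to the robot, and variables do not carry over. Pictures are saved under pics/ and viewed, about 8 in all and at most 12, crops included, and the job is handed in when it is done.

Besides the shell and the picture viewer there is one more tool, called after "Request:" as name([rows], argument=value, ...), one row to a line, values as JSON. play_rows: Moves the arm, as the interface text tells. Its arguments: {"type":"object","properties":{"motion":{"type":"array","items":{"type":"object","properties":{"jaw":{"type":"number"},"offset":{"type":"array","items":{"type":"number"}},"twist":{"type":"number"}}}},"grip_force":{"type":"number"}},"required":["motion"]}

```bash
mkdir -p pics; ls; python3 - <<'E'
from cell import env
import cv2,numpy as np
s=env.state();print(s)
for n in("side","top"):
    f=env.grab_frame(n);np.savez(f"pics/{n}0.npz",**f)
    cv2.imwrite(f"pics/{n}0.png",f["img"][:,:,::-1]);print(f["fx"],f["cx"],f["cy"],np.round(f["world_to_cam"],4).tolist())
E
```

```text
pics
{'t': 0.0, 'joint_pos': array([-1.34104354e+00,  1.26392054e-01, -4.05938559e-02,  1.40536822e+00,
        1.34631476e-05,  1.57079762e+00]), 'joint_vel': array([-1.44646852e-03,  1.80466960e-07, -5.86492877e-04,  1.85617701e-03,
        1.77767682e-03,  5.41746866e-04]), 'joint_efforts': array([-1.18433880e-03, -4.35914505e+01,  3.52923918e+01,  1.72886375e-02,
       -1.08193972e-04, -1.54349613e-05]), 'position': array([ 0.11946723, -0.51078068,  0.20012864]), 'eef_rot': array([-1.57943723,  1.56923847,  1.79190691]), 'contact_force': array([0.32733535, 0.59772955, 1.1975773 ]), 'wrist_torque': array([-0.02981166,  0.03290488, -0.02218005]), 'finger_gap': 0.0850281464878882}
453.27552618064743 312.5041698587883 239.20182452330187 [[0.9913, -0.1305, -0.0143, -0.5853], [-0.0955, -0.6424, -0.7604, 0.1401], [0.0901, 0.7552, -0.6493, 1.1315], [0.0, 0.0, 0.0, 1.0]]
539.9171383215302 313.7282161752328 243.6085876612791 [[0.0125, -0.9999, -0.0117, -0.0076], [-0.9908, -0.0108, -0.1351, 0.6146], [0.1349, 0.0133, -0.9908, 1.5939], [0.0, 0.0, 0.0, 1.0]]
```

View pics/side0.png

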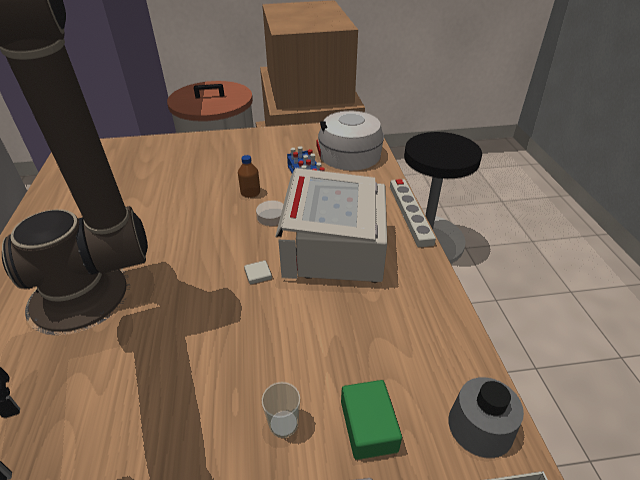

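View pics/top0.png

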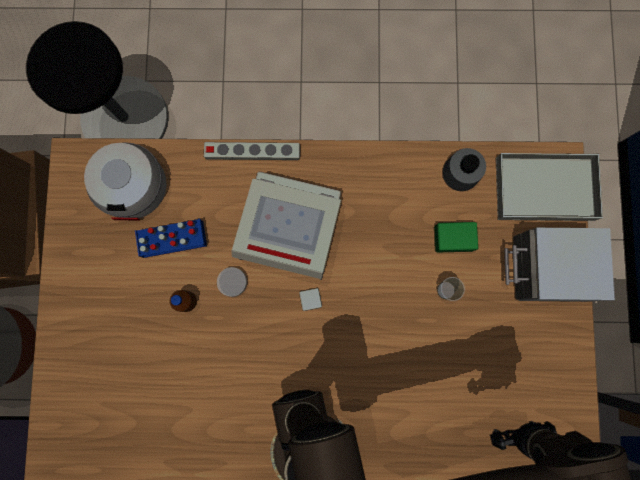

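```bash
cat > h.py <<'E'
import numpy as np,cv2
def cloud(f):
    v,u=np.mgrid[:480,:640];z=f["z_map"]
    P=np.stack([(u-f["cx"])/f["fx"]*z,(v-f["cy"])/f["fy"]*z,z],-1)
    T=np.linalg.inv(f["world_to_cam"]);return P@T[:3,:3].T+T[:3,3]
def proj(f,p):
    c=f["world_to_cam"][:3,:3]@np.asarray(p)+f["world_to_cam"][:3,3]
    return float(f["fx"]*c[0]/c[2]+f["cx"]),float(f["fy"]*c[1]/c[2]+f["cy"])
E
python3 - <<'E'
from h import *
f=dict(np.load("pics/top0.npz"));W=cloud(f)
x,y,z=W[...,0],W[...,1],W[...,2]
roi=np.zeros((480,640),bool);roi[165:285,225:350]=1
m=roi&(z>.09)&(f["z_map"]>0)
def rect(m):
    r=cv2.minAreaRect((W[m][:,:2]*1000).astype(np.float32));print(r,np.round(cv2.boxPoints(r)).tolist(),m.sum())
rect(m)
rect(roi&(z>.165))
# refined edges
P=W[m];print("z pct",np.percentile(P[:,2],[1,5,50,95,99]))
# other things
for n,(a,b,c,d),zz in [("timer",(285,315,295,325),.01),("dish",(262,300,212,250),.015),("bottle",(285,315,165,200),.06),("beaker",(270,305,432,468),.02),("rack",(210,262,130,210),.03),("tip",(218,255,430,482),.03)]:
    k=np.zeros((480,640),bool);k[a:b,c:d]=1;k&=z>zz
    print(n,end=' ');rect(k)
g=dict(np.load("pics/side0.npz"))
i=cv2.resize(g["img"][150:290,220:400],None,fx=4,fy=4,interpolation=cv2.INTER_CUBIC);cv2.imwrite("pics/c1.png",i[:,:,::-1])
E
```

```text
((658.6561279296875, 74.12782287597656), (261.04351806640625, 262.5533752441406), 76.6039810180664) [[501.0, -22.0], [756.0, -83.0], [817.0, 171.0], [561.0, 232.0]] 8242
((587.2366943359375, 80.17051696777344), (282.00042724609375, 334.5311584472656), 77.77173614501953) [[394.0, -22.0], [721.0, -93.0], [781.0, 183.0], [454.0, 253.0]] 4371
z pct [0.14021036 0.14539076 0.16554272 0.17848314 0.18166021]
timer ((437.8334045410156, 10.608110427856445), (87.94670867919922, 70.2443618774414), 0.07213587313890457) [[394.0, 46.0], [394.0, -25.0], [482.0, -24.0], [482.0, 46.0]] 382
dish ((472.281005859375, 130.58729553222656), (331.9463806152344, 88.11454010009766), 77.70884704589844) [[394.0, -22.0], [480.0, -41.0], [551.0, 283.0], [465.0, 302.0]] 710
bottle ((431.76556396484375, 198.1204376220703), (442.7977294921875, 61.919219970703125), 88.20894622802734) [[394.0, -22.0], [456.0, -24.0], [470.0, 418.0], [408.0, 420.0]] 397
beaker ((456.99188232421875, -227.9888916015625), (68.22822570800781, 425.0393371582031), 7.9252119064331055) [[394.0, -22.0], [453.0, -443.0], [520.0, -434.0], [461.0, -13.0]] 323
rack ((572.090087890625, 261.68243408203125), (649.5801391601562, 165.57022094726562), 72.18390655517578) [[394.0, -22.0], [552.0, -73.0], [750.0, 546.0], [593.0, 596.0]] 1897
tip ((558.7197265625, -245.14224243164062), (118.77511596679688, 541.6283569335938), 24.106616973876953) [[394.0, -22.0], [615.0, -517.0], [724.0, -468.0], [502.0, 26.0]] 1205
```

View pics/c1.png

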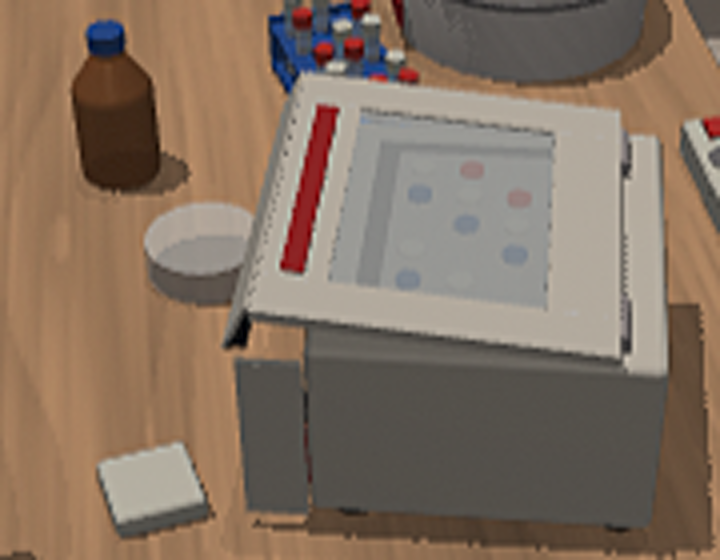

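The incubator's lip faces the robot (top view, red band about px (280,255)), yaw ≈ -0.23, and the origin is ≈ (0.659, 0.074). The tool only twists about its own x. Next I print the tool axes and where the other objects are.

```bash
cat >> h.py <<'E'
from scipy.spatial.transform import Rotation as Ro
O=np.array([.6587,.0741,0]);YAW=-.232
RI=Ro.from_euler('z',YAW).as_matrix()
def inc(p): return (RI.T@(np.asarray(p)-O))*1000
def wor(p): return O+RI@(np.asarray(p)/1000)
def st(env):
    s=env.state();R=Ro.from_euler('xyz',s["eef_rot"]).as_matrix()
    print("t",round(s["t"],2),"p",np.round(s["position"]*1000,1),"inc",np.round(inc(s["position"]),1),"gap",round(s["finger_gap"]*1000,1))
    print("R",np.round(R,3).tolist(),"\nq",np.round(s["joint_pos"],3),"F inc",np.round(RI.T@s["contact_force"],2),"M",np.round(s["wrist_torque"],2))
    return s,R
E
python3 - <<'E'
from h import *
from cell import env
st(env)
f=dict(np.load("pics/top0.npz"));W=cloud(f);z=W[...,2];ok=f["z_map"]>0
for n,(a,b,c,d),zz in [("timer",(285,315,295,325),.01),("dish",(262,300,212,250),.015),("bottle",(285,315,165,200),.06),("beaker",(270,305,432,468),.02),("rack",(210,262,130,210),.03),("tip",(218,255,430,482),.03)]:
    k=np.zeros((480,640),bool);k[a:b,c:d]=1;k&=(z>zz)&ok
    print(n,[np.round(v) for v in cv2.minAreaRect((W[k][:,:2]*1000).astype(np.float32))])
E
```

```text
t 0.1 p [ 119.5 -510.8  200.2] inc [-390.3 -693.2  200.2] gap 85.3
R [[-0.0, 0.228, -0.974], [0.001, -0.974, -0.228], [-1.0, -0.001, -0.0]] 
q [-1.341  0.126 -0.04   1.405  0.     1.571] F inc [-0.51 -0.13 -0.49] M [0.02 0.01 0.01]
timer [array([445.,  12.]), array([77., 65.]), np.float64(12.0)]
dish [array([497., 249.]), array([88., 92.]), np.float64(88.0)]
bottle [array([438., 387.]), array([61., 61.]), np.float64(64.0)]
beaker [array([ 482., -403.]), array([68., 68.]), np.float64(63.0)]
rack [array([657., 450.]), array([138., 213.]), np.float64(11.0)]
tip [array([ 641., -430.]), array([ 87., 124.]), np.float64(1.0)]
```

Request:
play_rows([
  {"jaw": 255,"offset": [-50,0,0],"twist": 0},
  {"jaw": 255,"offset": [-50,0,0],"twist": 0},
  {"jaw": 255,"offset": [-50,0,0],"twist": 0},
])

```text
t: 0.48
position: [0.1195, -0.5108, 0.3521]
eef_rot: [-1.53, 1.57, 1.841]
contact_force: [-0.2, -0.9, -0.5]
finger_gap: 0.0325
```

Request:
play_rows([
  {"jaw": 255,"offset": [0,-28,-49],"twist": 0},
  {"jaw": 255,"offset": [0,-28,-49],"twist": 0},
  {"jaw": 255,"offset": [0,-28,-49],"twist": 0},
  {"jaw": 255,"offset": [0,-28,-49],"twist": 0},
  {"jaw": 255,"offset": [0,-28,-49],"twist": 0},
  {"jaw": 255,"offset": [0,-28,-49],"twist": 0},
  {"jaw": 255,"offset": [0,-28,-49],"twist": 0},
  {"jaw": 255,"offset": [0,-28,-49],"twist": 0},
  {"jaw": 255,"offset": [0,-28,-49],"twist": 0},
  {"jaw": 255,"offset": [0,-28,-49],"twist": 0},
])

```text
t: 1.72
position: [0.534, -0.1254, 0.3506]
eef_rot: [0.014, 1.57, -2.898]
contact_force: [0.9, -0.6, -0.1]
finger_gap: -0.0
```

```bash
python3 - <<'E'
from h import *
from cell import env
st(env)
E
```

```text
t 1.73 p [ 534.  -125.4  350.6] inc [ -75.5 -222.8  350.6] gap -0.0
R [[-0.0, 0.228, -0.974], [-0.0, -0.974, -0.228], [-1.0, 0.0, 0.0]] 
q [-0.231  0.229  0.419  1.762 -0.     2.681] F inc [ 1.03 -0.39 -0.08] M [-0.04 -0.07 -0.01]
```

Request:
play_rows([
  {"jaw": 255,"offset": [0,0,0],"twist": -0.179},
  {"jaw": 255,"offset": [0,0,0],"twist": -0.179},
  {"jaw": 255,"offset": [0,0,0],"twist": -0.179},
  {"jaw": 255,"offset": [0,0,0],"twist": -0.179},
  {"jaw": 255,"offset": [0,0,0],"twist": -0.179},
  {"jaw": 255,"offset": [0,0,0],"twist": -0.179},
  {"jaw": 255,"offset": [0,0,0],"twist": -0.179},
  {"jaw": 255,"offset": [0,0,0],"twist": -0.179},
  {"jaw": 255,"offset": [0,0,0],"twist": -0.179},
  {"jaw": 255,"offset": [0,0,0],"twist": -0.179},
])

```text
t: 2.98
position: [0.5328, -0.1269, 0.3504]
eef_rot: [-2.267, 1.57, 2.9]
contact_force: [-0.2, -0.5, 0.0]
finger_gap: 0.0002
```

Request:
play_rows([
  {"jaw": 255,"offset": [0,0,0],"twist": -0.179},
  {"jaw": 255,"offset": [0,0,0],"twist": -0.179},
  {"jaw": 255,"offset": [0,0,0],"twist": -0.179},
  {"jaw": 255,"offset": [0,0,0],"twist": -0.179},
  {"jaw": 255,"offset": [0,0,0],"twist": -0.175},
  {"jaw": 255,"offset": [0,0,50],"twist": 0},
  {"jaw": 255,"offset": [0,0,50],"twist": 0},
  {"jaw": 255,"offset": [0,0,50],"twist": 0},
  {"jaw": 255,"offset": [0,0,50],"twist": 0},
  {"jaw": 255,"offset": [0,0,50],"twist": 0},
])

```text
t: 4.22
position: [0.7577, -0.1797, 0.3129]
eef_rot: [-0.003, 1.515, -0.233]
contact_force: [-12.0, 3.6, 6.3]
finger_gap: 0.0001
```

```bash
python3 - <<'E'
from h import *
from cell import env
st(env)
E
```

```text
t 4.22 p [ 757.7 -179.7  312.9] inc [ 154.7 -224.3  312.9] gap 0.1
R [[0.055, 0.229, 0.972], [-0.013, 0.973, -0.228], [-0.998, -0.0, 0.056]] 
q [-2.330e-01  8.410e-01  1.346e+00  2.020e+00 -0.000e+00 -2.000e-03] F inc [-12.52   0.7    6.29] M [0.14 0.75 0.04]
```

Request:
play_rows([
  {"jaw": 255,"offset": [-40,0,0],"twist": 0},
  {"jaw": 255,"offset": [-40,0,0],"twist": 0},
  {"jaw": 255,"offset": [-40,0,0],"twist": 0},
  {"jaw": 255,"offset": [-40,0,0],"twist": 0},
  {"jaw": 255,"offset": [-40,0,0],"twist": 0},
  {"jaw": 255,"offset": [-40,0,0],"twist": 0},
])

```text
t: 4.97
position: [0.7093, -0.1683, 0.4647]
eef_rot: [-0.002, 1.315, -0.233]
contact_force: [-0.3, -0.9, -0.4]
finger_gap: -0.0002
```

```bash
python3 - <<'E'
from h import *
from cell import env
st(env)
E
```

```text
t 4.97 p [ 709.3 -168.3  464.7] inc [ 105.  -224.2  464.7] gap -0.2
R [[0.247, 0.229, 0.942], [-0.059, 0.973, -0.221], [-0.967, -0.001, 0.253]] 
q [-2.330e-01  6.400e-01  1.346e+00  2.020e+00 -0.000e+00 -2.000e-03] F inc [-0.11 -0.96 -0.44] M [0.06 0.28 0.05]
```

Request:
play_rows([
  {"jaw": 255,"offset": [-50,0,0],"twist": 0},
  {"jaw": 255,"offset": [-50,0,0],"twist": 0},
  {"jaw": 255,"offset": [-50,0,0],"twist": 0},
  {"jaw": 255,"offset": [-50,0,0],"twist": 0},
  {"jaw": 255,"offset": [-50,0,0],"twist": 0},
  {"jaw": 255,"offset": [-50,0,0],"twist": 0},
])

```text
t: 5.72
position: [0.619, -0.1469, 0.6228]
eef_rot: [-0.002, 1.084, -0.233]
contact_force: [1.1, 0.2, 0.9]
finger_gap: 0.0001
```

```bash
cat > kin.py <<'E'
from h import *
from scipy.optimize import least_squares
def fk(p,q):
    z0,L1,a1,L2,a2,L3,o3=p;q2,q3,q4=q;t=q2-q3+q4
    A,B=q2+a1,q2-q3+a2   # A from vertical, B below horizontal, t below horizontal
    return np.array([L1*np.sin(A)+L2*np.cos(B)+L3*np.cos(t)+o3*np.sin(t), z0+L1*np.cos(A)-L2*np.sin(B)-L3*np.sin(t)+o3*np.cos(t)])
D=[((.126392,-.040594,1.405369),(.5246,.2001)),((.229,.419,1.762),(.5485,.3506)),((.841,1.346,2.02),(.7787,.3129)),((.640,1.346,2.02),(.7290,.4647))]
def fit(D):
    r=least_squares(lambda p:np.concatenate([fk(p,q)-x for q,x in D]+[1e-3*(p-P0)]),P0);return r.x,r.cost
P0=np.array([.25,.29,.1,.34,.1,.25,0])
E
python3 - <<'E'
from kin import *
from cell import env
s,R=st(env)
D.append((s["joint_pos"][1:4],(np.hypot(*s["position"][:2]),s["position"][2])))
p,c=fit(D);print(np.round(p,4),c,[np.round((fk(p,q)-x)*1000,1).tolist() for q,x in D])
lo=[-.95,-1.27,-1.78];hi=[1.95,1.35,2.02]
for pt in(0,.1,.2,.3,.4,.6,.8):
  for (r,z) in((.54,.12),(.60,.17),(.62,.35)):
    best=None
    for g in([0,0,1],[.5,-.5,0],[-.5,-1,.5],[0.2,.5,1]):
        o=least_squares(lambda q:np.r_[fk(p,q)-(r,z),q[0]-q[1]+q[2]-pt],g,bounds=(lo,hi))
        if best is None or o.cost<best.cost:best=o
    print(pt,r,z,np.round(best.x,2),round(np.sqrt(2*best.cost)*1000,1))
E
```

```text
t 5.72 p [ 619.  -146.9  622.8] inc [  12.2 -224.2  622.8] gap 0.1
R [[0.455, 0.229, 0.861], [-0.108, 0.973, -0.202], [-0.884, -0.001, 0.468]] 
q [-2.330e-01  4.090e-01  1.346e+00  2.021e+00  0.000e+00 -2.000e-03] F inc [1.02 0.5  0.92] M [0.1  0.45 0.05]
[ 0.1435  0.5305  0.0017  0.4589 -0.1724  0.4721 -0.0013] 1.4054978556302424e-07 [[-0.0, 0.0], [0.0, -0.0], [-0.1, -0.1], [0.1, 0.1], [-0.1, 0.0]]
0 0.54 0.12 [ 0.52 -1.27 -1.78] 176.3
0 0.6 0.17 [ 0.26 -1.27 -1.52] 111.3
0 0.62 0.35 [-0.43 -1.24 -0.82] 0.0
0.1 0.54 0.12 [-0.05 -1.27 -1.07] 162.9
0.1 0.6 0.17 [-0.06 -1.27 -1.09] 88.8
0.1 0.62 0.35 [-0.51 -1.15 -0.54] 0.0
0.2 0.54 0.12 [-0.32 -1.27 -0.7 ] 127.4
0.2 0.6 0.17 [-0.23 -1.27 -0.82] 55.4
0.2 0.62 0.35 [-0.55 -1.06 -0.31] 0.0
0.3 0.54 0.12 [-0.43 -1.27 -0.51] 87.1
0.3 0.6 0.17 [-0.32 -1.27 -0.64] 17.2
0.3 0.62 0.35 [-0.55 -0.96 -0.1 ] 0.0
0.4 0.54 0.12 [-0.47 -1.27 -0.38] 45.2
0.4 0.6 0.17 [-0.38 -1.21 -0.43] 0.0
0.4 0.62 0.35 [-0.53 -0.85  0.08] 0.0
0.6 0.54 0.12 [-0.49 -1.17 -0.08] 0.0
0.6 0.6 0.17 [-0.4  -1.01 -0.01] 0.0
0.6 0.62 0.35 [-0.45 -0.63  0.42] 0.0
0.8 0.54 0.12 [-0.42 -0.97  0.25] 0.0
0.8 0.6 0.17 [-0.32 -0.8   0.32] 0.0
0.8 0.62 0.35 [-0.32 -0.4   0.72] 0.0
```

Request:
play_rows([
  {"jaw": 255,"offset": [-60,0,0],"twist": 0},
  {"jaw": 255,"offset": [-60,0,0],"twist": 0},
  {"jaw": 255,"offset": [-60,0,0],"twist": 0},
  {"jaw": 255,"offset": [-60,0,0],"twist": 0},
  {"jaw": 255,"offset": [-60,0,0],"twist": 0},
  {"jaw": 255,"offset": [-60,0,0],"twist": 0},
  {"jaw": 255,"offset": [-60,0,0],"twist": 0},
  {"jaw": 255,"offset": [-60,0,0],"twist": 0},
])

```text
t: 6.72
position: [0.4081, -0.0968, 0.8207]
eef_rot: [-0.002, 0.713, -0.233]
contact_force: [0.3, 0.7, 0.3]
finger_gap: 0.0001
```

```bash
python3 - <<'E'
from h import *
from cell import env
st(env)
E
```

```text
t 6.72 p [408.1 -96.8 820.7] inc [-204.6 -223.9  820.7] gap 0.1
R [[0.736, 0.229, 0.637], [-0.175, 0.973, -0.149], [-0.654, -0.002, 0.756]] 
q [-2.330e-01  3.900e-02  1.346e+00  2.021e+00 -0.000e+00 -2.000e-03] F inc [0.13 0.78 0.3 ] M [0.19 0.74 0.05]
```

```bash
cat >> kin.py <<'E'
D.append(((.409,1.346,2.021),(.6362,.6228)));D.append(((.039,1.346,2.021),(.4194,.8207)))
p,_=fit(D)
def ik(r,z,pt):
    best=None
    for g in([-.4,-.9,.2],[-.5,-1,.0],[0.,.5,1]):
        o=least_squares(lambda q:np.r_[fk(p,q)-(r,z),q[0]-q[1]+q[2]-pt],g,bounds=([-.95,-1.27,-1.78],[1.95,1.35,2.02]))
        if best is None or o.cost<best.cost:best=o
    return np.round(best.x,2),round(np.sqrt(2*best.cost)*1000,1)
E
python3 - <<'E'
from kin import *
print(np.round(p,3))
for pt in(.62,.68,.74):
    zt=146-28*np.tan(pt)-11/np.cos(pt)
    print(pt,zt)
    for d in(0,40,80,120):
        w=wor((-103-d*np.cos(pt),-70,zt+d*np.sin(pt)));print(d,np.round(w,3),ik(np.hypot(*w[:2]),w[2],pt))
E
```

```text
[ 0.144  0.531  0.002  0.459 -0.172  0.472 -0.001]
0.62 112.49501621302733
0 [0.542 0.03  0.112] (array([-0.47, -1.16, -0.08]), np.float64(0.0))
40 [0.511 0.037 0.136] (array([-0.6 , -1.15,  0.06]), np.float64(0.0))
80 [0.479 0.045 0.159] (array([-0.72, -1.13,  0.21]), np.float64(0.0))
120 [0.447 0.052 0.182] (array([-0.83, -1.1 ,  0.35]), np.float64(0.0))
0.68 109.21089464343687
0 [0.542 0.03  0.109] (array([-0.45, -1.11,  0.02]), np.float64(0.0))
40 [0.512 0.037 0.134] (array([-0.56, -1.09,  0.15]), np.float64(0.0))
80 [0.482 0.044 0.16 ] (array([-0.67, -1.07,  0.28]), np.float64(0.0))
120 [0.452 0.051 0.185] (array([-0.77, -1.04,  0.42]), np.float64(0.0))
0.74 105.5378013425626
0 [0.542 0.03  0.106] (array([-0.42, -1.05,  0.11]), np.float64(0.0))
40 [0.514 0.036 0.133] (array([-0.53, -1.03,  0.23]), np.float64(0.0))
80 [0.485 0.043 0.159] (array([-0.63, -1.01,  0.36]), np.float64(0.0))
120 [0.456 0.05  0.186] (array([-0.71, -0.97,  0.48]), np.float64(0.0))
```

Request:
play_rows([
  {"jaw": 255,"offset": [-50,0,0],"twist": 0},
  {"jaw": 255,"offset": [31,12,-39],"twist": 0},
  {"jaw": 255,"offset": [31,12,-39],"twist": 0},
  {"jaw": 255,"offset": [31,12,-39],"twist": 0},
  {"jaw": 255,"offset": [31,12,-39],"twist": 0},
  {"jaw": 255,"offset": [31,12,-39],"twist": 0},
  {"jaw": 255,"offset": [31,12,-39],"twist": 0},
  {"jaw": 255,"offset": [31,12,-39],"twist": 0},
  {"jaw": 255,"offset": [31,12,-39],"twist": 0},
])

```text
t: 7.85
position: [0.4014, -0.009, 0.4981]
eef_rot: [-0.0, 0.677, -0.232]
contact_force: [0.1, -0.0, 0.3]
finger_gap: 0.0002
```

```bash
python3 - <<'E'
from h import *
from cell import env
st(env)
E
```

```text
t 7.85 p [401.4  -9.  498.1] inc [-231.3 -140.   498.1] gap 0.2
R [[0.758, 0.229, 0.61], [-0.179, 0.973, -0.143], [-0.627, -0.0, 0.779]] 
q [ 0.31  -0.677 -0.285  1.146 -0.413  0.36 ] F inc [ 0.06 -0.01  0.28] M [0.13 0.64 0.  ]
```

Request:
play_rows([
  {"jaw": 255,"offset": [37,10,-32],"twist": 0},
  {"jaw": 255,"offset": [37,10,-32],"twist": 0},
  {"jaw": 255,"offset": [37,10,-32],"twist": 0},
  {"jaw": 255,"offset": [37,10,-32],"twist": 0},
  {"jaw": 255,"offset": [37,10,-32],"twist": 0},
  {"jaw": 255,"offset": [37,10,-32],"twist": 0},
  {"jaw": 255,"offset": [37,10,-32],"twist": 0},
  {"jaw": 255,"offset": [0,0,0],"twist": 0},
])

```text
t: 8.85
position: [0.4749, 0.0437, 0.1568]
eef_rot: [-0.008, 0.686, -0.236]
contact_force: [-0.5, -0.0, 0.4]
finger_gap: 0.0002
```

```bash
python3 - <<'E'
from h import *
from cell import env
st(env)
f=env.grab_frame("side");np.savez("pics/side1.npz",**f)
print([np.round(proj(f,wor(q)),1).tolist() for q in((-128,-127,151),(-128,0,151),(-170,-70,160),(-103,-70,107))])
i=cv2.resize(f["img"][130:290,200:400],None,fx=4,fy=3.75,interpolation=cv2.INTER_CUBIC);cv2.imwrite("pics/c2.png",i[:,:,::-1])
E
```

```text
t 8.85 p [474.9  43.7 156.8] inc [-171.9  -71.8  156.8] gap 0.2
R [[0.753, 0.229, 0.617], [-0.181, 0.973, -0.14], [-0.633, -0.006, 0.774]] 
q [ 0.421 -0.588 -1.019  0.371 -0.492  0.446] F inc [-0.47 -0.16  0.44] M [ 0.17  0.72 -0.04]
[[276.6, 234.9], [284.6, 203.1], [263.1, 216.2], [291.3, 234.4]]
```

View pics/c2.png

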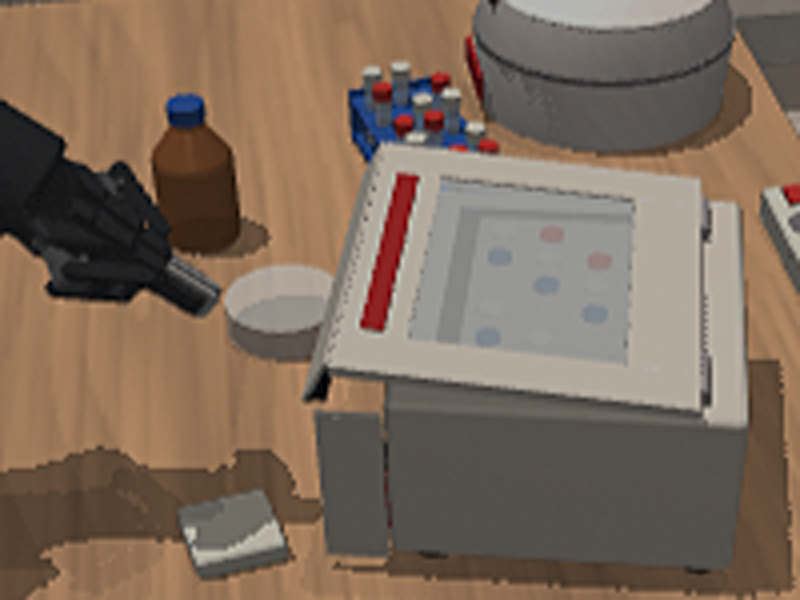

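The tip is at about crop px (215,305) and seems roughly 15 mm short of the projected TCP. I'll check it with depth, in both views.

```bash
python3 - <<'E'
from h import *
from cell import env
s=env.state();R=Ro.from_euler('xyz',s["eef_rot"]).as_matrix()
for n in("side","top"):
    f=env.grab_frame(n);W=cloud(f);ok=f["z_map"]>0
    T=(W-s["position"])@R*1000
    m=ok&(abs(T[...,1])<35)&(abs(T[...,2])<35)&(T[...,0]>-70)&(T[...,0]<25)&(W[...,2]>.05)
    P=T[m];print(n,len(P),"tip x pct",np.percentile(P[:,0],[90,97,100]))
    for a in range(-70,20,10):
        k=P[(P[:,0]>=a)&(P[:,0]<a+10)]
        if len(k):print(a,len(k),"y",np.round(np.percentile(k[:,1],[3,97]),1),"z",np.round(np.percentile(k[:,2],[3,97]),1))
    # lid lip, incub frame
    I=(W-O)@RI*1000
    for yy in(-100,-40,40,100):
        k=I[ok&(abs(I[...,1]-yy)<12)&(I[...,0]<-60)&(I[...,0]>-150)&(I[...,2]>120)]
        if len(k):j=k[np.argsort(k[:,0])[:6]];print(" lip",yy,np.round(j.mean(0),1))
    k=I[ok&(I[...,2]>60)&(I[...,2]<125)&(I[...,0]>-80)&(I[...,0]<110)&(I[...,1]<-100)&(I[...,1]>-150)]
    if len(k):print(" right wall y",np.round(np.median(k[:,1]),1),len(k))
E
```

```text
side 189 tip x pct [-34.40771216 -31.3177589  -29.95832285]
-70 51 y [-16.7  11.3] z [-6.1 12.8]
-60 49 y [-16.7  10.1] z [-5.2 13.4]
-50 48 y [-15.9  11.6] z [-4.7 13.2]
-40 40 y [-13.5   6.1] z [-7.2 12.5]
-30 1 y [-5.4 -5.4] z [-0.8 -0.8]
 lip -100 [-129.3  -99.3  154.5]
 lip -40 [-128.4  -41.5  156. ]
 lip 40 [-128.1   42.4  156.4]
 lip 100 [-127.3  100.4  157.6]
 right wall y -126.0 1567
top 106 tip x pct [-38.79703309 -34.41951734 -31.29439627]
-70 38 y [-12.8  13.3] z [-1.1 17.6]
-60 22 y [-12.5  13.6] z [ 6.6 18.3]
-50 32 y [-10.6  13.2] z [ 6.9 18. ]
-40 14 y [-9.3  9.6] z [ 7.5 18.3]
 lip -100 [-130.6 -100.9  151.8]
 lip -40 [-130.5  -41.   151.6]
 lip 40 [-130.7   39.8  151.5]
 lip 100 [-130.5  100.9  153. ]
```

```bash
python3 - <<'E'
from h import *
from cell import env
s,R=st(env)
out=[]
for n,sc in(("side",8),("top",8)):
    f=env.grab_frame(n);pts=[proj(f,s["position"]+R@np.array([a,0,0])/1000) for a in(0,-15,-30,-60)]
    u,v=map(int,pts[2]);a=f["img"][v-30:v+30,u-40:u+40].copy();zz=f["z_map"][v-30:v+30,u-40:u+40]
    print(n,np.round(pts,1).tolist(),"nodepth",(zz==0).sum())
    i=cv2.resize(a,None,fx=5,fy=5,interpolation=cv2.INTER_NEAREST)
    i=cv2.convertScaleAbs(i,alpha=1.6)
    for q,c in zip(pts,((255,0,0),(255,255,0),(0,255,0),(0,255,255))):cv2.circle(i,(int((q[0]-u+40)*5),int((q[1]-v+30)*5)),4,c,1)
    out.append(i)
cv2.imwrite("pics/c3.png",np.hstack(out)[:,:,::-1])
E
```

```text
t 9.0 p [478.2  44.8 165. ] inc [-168.9  -70.   165. ] gap 0.2
R [[0.759, 0.23, 0.609], [-0.179, 0.973, -0.144], [-0.626, 0.001, 0.78]] 
q [ 0.42  -0.592 -1.009  0.372 -0.493  0.446] F inc [-0.47  0.25  1.27] M [ 0.18  0.7  -0.01]
side [[263.4, 214.6], [258.3, 211.2], [253.1, 207.9], [242.7, 201.1]] nodepth 20
top [[296.3, 286.2], [295.1, 290.1], [293.8, 294.1], [291.4, 302.3]] nodepth 20
```

View pics/c3.png

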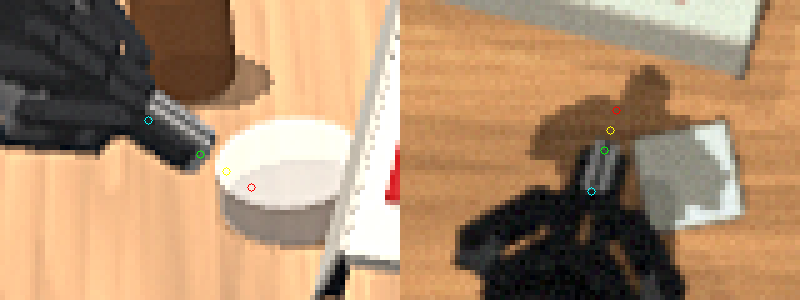

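```bash
cat >> h.py <<'E'
def tip(env):
    s,R=st(env)
    for n in("side","top"):
        f=env.grab_frame(n);W=cloud(f);ok=f["z_map"]>0
        T=(W-s["position"])@R*1000
        m=ok&(abs(T[...,1])<20)&(abs(T[...,2])<25)&(T[...,0]>-60)&(T[...,0]<20)&(f["img"].max(-1)<170)&(W[...,2]>.06)
        P=T[m];print(n,len(P),"x",np.round(np.percentile(P[:,0],[50,95,100]),1),"y",np.round(np.percentile(P[:,1],[2,98]),1),"z",np.round(np.percentile(P[:,2],[2,98]),1))
E
python3 - <<'E'
from h import *
from cell import env
tip(env);tip(env)
E
```

```text
t 9.1 p [478.5  44.9 165.5] inc [-168.7  -69.9  165.5] gap 0.0
R [[0.76, 0.23, 0.608], [-0.179, 0.973, -0.145], [-0.625, 0.001, 0.78]] 
q [ 0.42  -0.592 -1.009  0.372 -0.492  0.446] F inc [ 0.12  0.3  -0.06] M [0.25 0.69 0.01]
side 136 x [-45.4 -31.4 -29.6] y [-15.2   9.1] z [-6.2 13.3]
top 75 x [-47.1 -34.6 -31.6] y [-12.3  13.3] z [ 2.9 15.3]
t 9.2 p [478.2  44.8 164.6] inc [-169.   -70.1  164.6] gap -0.4
R [[0.759, 0.23, 0.609], [-0.179, 0.973, -0.144], [-0.626, 0.001, 0.78]] 
q [ 0.42  -0.591 -1.01   0.372 -0.492  0.446] F inc [-0.9   0.53 -0.35] M [ 0.13  0.69 -0.03]
side 136 x [-45.7 -31.8 -29.3] y [-15.4   8.2] z [-5.8 13. ]
top 81 x [-48.  -34.3 -31.4] y [-12.7  13.6] z [ 2.3 14.1]
```

Request:
play_rows([
  {"jaw": 255,"offset": [6,0,-7],"twist": 0},
  {"jaw": 255,"offset": [20,0,0],"twist": 0},
  {"jaw": 255,"offset": [20,0,0],"twist": 0},
  {"jaw": 255,"offset": [15,0,0],"twist": 0},
  {"jaw": 255,"offset": [0,0,0],"twist": 0},
  {"jaw": 255,"offset": [0,0,0],"twist": 0},
])

```text
t: 10.05
position: [0.5188, 0.0345, 0.1178]
eef_rot: [-0.003, 0.68, -0.233]
contact_force: [-0.3, -0.5, -0.7]
finger_gap: -0.0002
```

```bash
python3 - <<'E'
from h import *
from cell import env
tip(env)
E
```

```text
t 10.05 p [518.8  34.5 117.8] inc [-127.1  -70.7  117.8] gap -0.2
R [[0.756, 0.23, 0.612], [-0.18, 0.973, -0.143], [-0.629, -0.002, 0.777]] 
q [ 0.329 -0.456 -1.071  0.148 -0.428  0.375] F inc [-0.19 -0.57 -0.67] M [0.22 0.76 0.06]
side 131 x [-45.3 -30.8 -22.7] y [-15.4   8.5] z [-6.4 16. ]
top 81 x [-43.9 -23.  -20.2] y [-13.2  14.5] z [ 3.2 24.3]
```

Request:
play_rows([
  {"jaw": 255,"offset": [10,0,2],"twist": 0},
  {"jaw": 255,"offset": [10,0,2],"twist": 0},
  {"jaw": 255,"offset": [10,0,0],"twist": 0},
  {"jaw": 255,"offset": [0,0,0],"twist": 0},
  {"jaw": 255,"offset": [0,0,0],"twist": 0},
])

```text
t: 10.78
position: [0.5442, 0.0284, 0.1018]
eef_rot: [-0.003, 0.68, -0.234]
contact_force: [0.7, 0.3, -0.0]
finger_gap: -0.0001
```

Request:
play_rows([
  {"jaw": 255,"offset": [8,0,0],"twist": 0},
  {"jaw": 255,"offset": [8,0,0],"twist": 0},
  {"jaw": 255,"offset": [0,0,0],"twist": 0},
  {"jaw": 255,"offset": [0,0,0],"twist": 0},
])

```text
t: 11.28
position: [0.5564, 0.0256, 0.092]
eef_rot: [-0.002, 0.68, -0.233]
contact_force: [0.5, 0.5, 0.1]
finger_gap: 0.0003
```

```bash
python3 - <<'E'
from h import *
from cell import env
st(env)
f=env.grab_frame("side")
i=cv2.resize(f["img"][150:270,210:370],None,fx=5,fy=5,interpolation=cv2.INTER_CUBIC);cv2.imwrite("pics/c4.png",i[:,:,::-1])
E
```

```text
t 11.28 p [556.4  25.6  92. ] inc [-88.4 -70.7  92. ] gap 0.3
R [[0.757, 0.23, 0.612], [-0.18, 0.973, -0.143], [-0.629, -0.002, 0.778]] 
q [ 0.265 -0.331 -1.079 -0.004 -0.381  0.328] F inc [0.38 0.65 0.09] M [0.21 0.7  0.03]
```

View pics/c4.png

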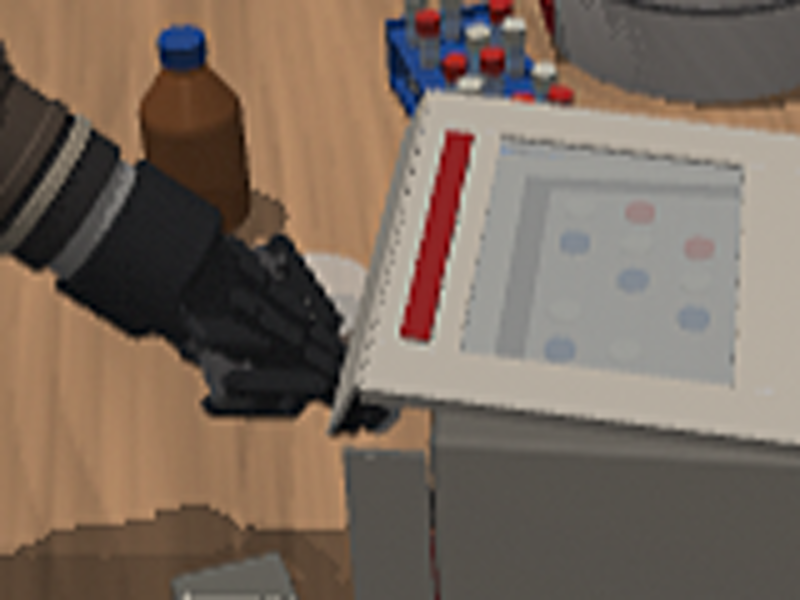

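Request:
play_rows([
  {"jaw": 255,"offset": [6,0,0],"twist": 0},
  {"jaw": 255,"offset": [0,5,0],"twist": 0},
  {"jaw": 255,"offset": [0,5,0],"twist": 0},
  {"jaw": 255,"offset": [0,5,0],"twist": 0},
  {"jaw": 255,"offset": [0,4,0],"twist": 0},
  {"jaw": 255,"offset": [0,0,0],"twist": 0},
])

```text
t: 12.08
position: [0.5655, 0.0437, 0.0885]
eef_rot: [-0.002, 0.68, -0.232]
contact_force: [-0.3, 0.5, -0.3]
finger_gap: 0.0002
```

Request:
play_rows([
  {"jaw": 255,"offset": [0,4,0],"twist": 0},
  {"jaw": 255,"offset": [0,4,0],"twist": 0},
  {"jaw": 255,"offset": [0,0,0],"twist": 0},
])

```text
t: 12.45
position: [0.5673, 0.0513, 0.0885]
eef_rot: [-0.002, 0.68, -0.232]
contact_force: [-0.1, -0.7, -0.7]
finger_gap: 0.0001
```

Request:
play_rows([
  {"jaw": 255,"offset": [0,4,0],"twist": 0},
  {"jaw": 255,"offset": [0,4,0],"twist": 0},
  {"jaw": 255,"offset": [0,0,0],"twist": 0},
])

```text
t: 12.82
position: [0.5692, 0.0591, 0.0885]
eef_rot: [-0.002, 0.68, -0.232]
contact_force: [0.1, -0.6, -0.6]
finger_gap: 0.0004
```

Request:
play_rows([
  {"jaw": 255,"offset": [0,4,0],"twist": 0},
  {"jaw": 255,"offset": [0,3,0],"twist": 0},
  {"jaw": 255,"offset": [0,0,0],"twist": 0},
])

```text
t: 13.2
position: [0.5707, 0.0658, 0.0885]
eef_rot: [-0.002, 0.68, -0.233]
contact_force: [0.1, -0.8, -0.2]
finger_gap: -0.0001
```

Request:
play_rows([
  {"jaw": 255,"offset": [0,4,0],"twist": 0},
  {"jaw": 255,"offset": [0,3,0],"twist": 0},
  {"jaw": 255,"offset": [0,0,0],"twist": 0},
])

```text
t: 13.58
position: [0.5721, 0.0723, 0.0883]
eef_rot: [-0.003, 0.68, -0.234]
contact_force: [-2.0, -1.7, 0.7]
finger_gap: -0.0002
```

Request:
play_rows([
  {"jaw": 255,"offset": [0,3,0],"twist": 0},
  {"jaw": 255,"offset": [0,0,0],"twist": 0},
  {"jaw": 255,"offset": [0,0,0],"twist": 0},
])

```text
t: 13.95
position: [0.5729, 0.0752, 0.0883]
eef_rot: [-0.002, 0.68, -0.233]
contact_force: [0.3, -2.1, 0.1]
finger_gap: 0.0001
```

```bash
python3 - <<'E'
from h import *
from cell import env
st(env)
E
```

```text
t 13.95 p [572.9  75.2  88.3] inc [-83.8 -18.7  88.3] gap 0.1
R [[0.757, 0.23, 0.612], [-0.18, 0.973, -0.143], [-0.629, -0.002, 0.778]] 
q [ 3.890e-01 -2.450e-01 -1.026e+00  1.000e-03 -4.710e-01  4.210e-01] F inc [ 0.75 -2.01  0.07] M [-0.14  0.78 -0.42]
```

Request:
play_rows([
  {"jaw": 255,"offset": [0,3,0],"twist": 0},
  {"jaw": 255,"offset": [0,3,0],"twist": 0},
  {"jaw": 255,"offset": [0,0,0],"twist": 0},
  {"jaw": 255,"offset": [0,0,0],"twist": 0},
])

```text
t: 14.45
position: [0.5743, 0.0811, 0.0884]
eef_rot: [-0.002, 0.68, -0.233]
contact_force: [0.8, -4.3, -0.3]
finger_gap: 0.0005
```

Request:
play_rows([
  {"jaw": 255,"offset": [0,2,0],"twist": 0},
  {"jaw": 255,"offset": [0,2,0],"twist": 0},
  {"jaw": 255,"offset": [0,0,0],"twist": 0},
  {"jaw": 255,"offset": [0,0,0],"twist": 0},
])

```text
t: 14.95
position: [0.5752, 0.085, 0.0884]
eef_rot: [-0.002, 0.68, -0.233]
contact_force: [-0.1, -4.7, -0.2]
finger_gap: 0.0
```

```bash
python3 - <<'E'
from h import *
from cell import env
st(env)
E
```

```text
t 14.95 p [575.2  85.   88.4] inc [-83.8  -8.6  88.4] gap 0.0
R [[0.757, 0.23, 0.612], [-0.18, 0.973, -0.143], [-0.628, -0.002, 0.778]] 
q [ 0.412 -0.231 -1.014  0.007 -0.487  0.439] F inc [ 0.96 -4.63 -0.23] M [-0.4   0.71 -0.66]
```

Request:
play_rows([
  {"jaw": 255,"offset": [0,1,0],"twist": 0},
  {"jaw": 255,"offset": [-2.5,0,3.1],"twist": 0},
  {"jaw": 255,"offset": [-2.5,0,3.1],"twist": 0},
  {"jaw": 255,"offset": [-2.5,0,3.1],"twist": 0},
  {"jaw": 255,"offset": [-2.5,0,3.1],"twist": 0},
  {"jaw": 255,"offset": [0,0,0],"twist": 0},
])

```text
t: 15.7
position: [0.5746, 0.086, 0.1036]
eef_rot: [-0.003, 0.681, -0.233]
contact_force: [-7.2, -1.7, -2.4]
finger_gap: -0.0001
```

```bash
python3 - <<'E'
from h import *
from cell import env
st(env)
E
```

```text
t 15.7 p [574.6  86.  103.6] inc [-84.6  -7.8 103.6] gap -0.1
R [[0.756, 0.229, 0.613], [-0.179, 0.973, -0.142], [-0.63, -0.002, 0.777]] 
q [ 0.414 -0.254 -0.988  0.059 -0.488  0.441] F inc [-6.65 -3.3  -2.39] M [-0.06  1.75 -0.56]
```

Request:
play_rows([
  {"jaw": 255,"offset": [-3.1,0,-2.5],"twist": 0},
  {"jaw": 255,"offset": [0,0,0],"twist": 0},
])

```text
t: 15.95
position: [0.5721, 0.0872, 0.1055]
eef_rot: [-0.001, 0.678, -0.232]
contact_force: [-1.6, -2.6, -1.2]
finger_gap: -0.0
```

```bash
python3 - <<'E'
from h import *
from cell import env
st(env)
f=env.grab_frame("side")
i=cv2.resize(f["img"][170:250,230:330],None,fx=8,fy=7.5,interpolation=cv2.INTER_CUBIC);cv2.imwrite("pics/c5.png",cv2.convertScaleAbs(i,alpha=1.6)[:,:,::-1])
E
```

```text
t 15.95 p [572.1  87.2 105.5] inc [-87.3  -7.2 105.5] gap -0.0
R [[0.758, 0.23, 0.61], [-0.179, 0.973, -0.144], [-0.627, -0.001, 0.779]] 
q [ 0.421 -0.262 -0.991  0.063 -0.493  0.447] F inc [-0.94 -2.89 -1.24] M [-0.18  0.96 -0.53]
```

View pics/c5.png

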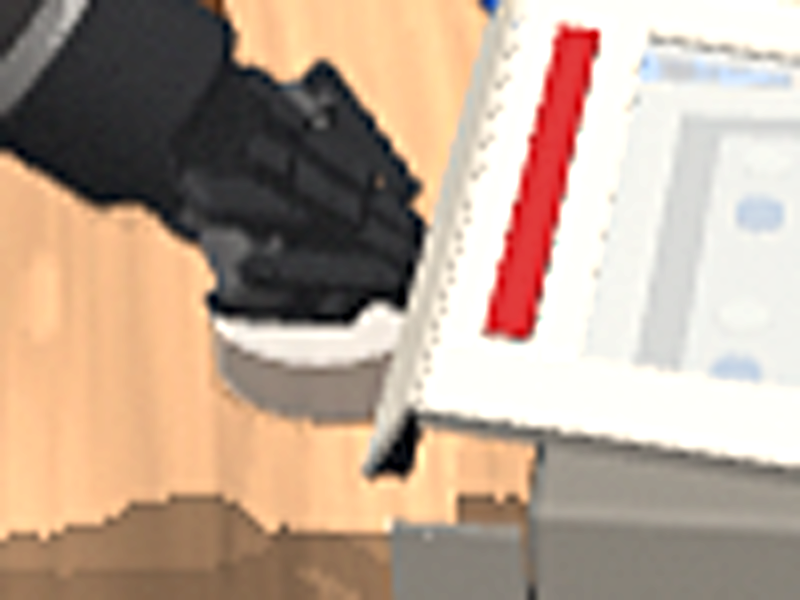

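Request:
play_rows([
  {"jaw": 255,"offset": [-4,0,2.6],"twist": 0},
  {"jaw": 255,"offset": [-2.5,0,3.1],"twist": 0},
  {"jaw": 255,"offset": [-2.5,0,3.1],"twist": 0},
  {"jaw": 255,"offset": [0,0,0],"twist": 0},
])

```text
t: 16.5
position: [0.57, 0.0873, 0.1169]
eef_rot: [-0.002, 0.68, -0.233]
contact_force: [-4.4, -1.9, -1.1]
finger_gap: -0.0001
```

```bash
cat >> h.py <<'E'
def lid(env):
    f=env.grab_frame("side");W=cloud(f);I=(W-O)@RI*1000
    m=(f["z_map"]>0)&(I[...,1]>-115)&(I[...,1]<-85)&(I[...,0]<80)&(I[...,2]>150)&(I[...,0]>-160)
    P=I[m]; a,b=np.polyfit(P[:,0],P[:,2],1); print("lid slope rad",-np.arctan(a),"n",len(P),"zmax",P[:,2].max())
E
python3 - <<'E'
from h import *
from cell import env
st(env);lid(env)
E
```

```text
t 16.5 p [570.   87.3 116.9] inc [-89.4  -7.6 116.9] gap -0.1
R [[0.757, 0.229, 0.612], [-0.179, 0.973, -0.143], [-0.629, -0.002, 0.778]] 
q [ 0.424 -0.281 -0.972  0.104 -0.494  0.449] F inc [-3.84 -2.85 -1.13] M [-0.08  1.51 -0.47]
lid slope rad 0.14657936815672468 n 686 zmax 196.62198167507316
```

Request:
play_rows([
  {"jaw": 255,"offset": [-3.3,0,2.5],"twist": 0},
  {"jaw": 255,"offset": [-3.3,0,2.5],"twist": 0},
  {"jaw": 255,"offset": [0,0,0],"twist": 0},
])

```text
t: 16.92
position: [0.5683, 0.0879, 0.1255]
eef_rot: [-0.002, 0.679, -0.232]
contact_force: [-5.2, -1.5, -0.6]
finger_gap: 0.0001
```

```bash
python3 - <<'E'
from h import *
from cell import env
st(env);lid(env)
E
```

```text
t 16.93 p [568.3  87.9 125.5] inc [-91.1  -7.4 125.5] gap 0.1
R [[0.757, 0.229, 0.611], [-0.179, 0.973, -0.143], [-0.628, -0.001, 0.778]] 
q [ 0.427 -0.295 -0.96   0.131 -0.497  0.452] F inc [-4.69 -2.66 -0.55] M [-0.07  1.48 -0.52]
lid slope rad 0.17243301950658113 n 687 zmax 203.16135250122446
```

Request:
play_rows([
  {"jaw": 255,"offset": [-3,0,2.8],"twist": 0},
  {"jaw": 255,"offset": [-3,0,2.8],"twist": 0},
  {"jaw": 255,"offset": [-2.5,0,3.1],"twist": 0},
  {"jaw": 255,"offset": [-2.5,0,3.1],"twist": 0},
  {"jaw": 255,"offset": [0,0,0],"twist": 0},
])

```text
t: 17.6
position: [0.5675, 0.0881, 0.142]
eef_rot: [-0.001, 0.678, -0.233]
contact_force: [-3.9, -3.3, -1.4]
finger_gap: 0.0002
```

```bash
python3 - <<'E'
from h import *
from cell import env
st(env);lid(env)
E
```

```text
t 17.6 p [567.5  88.1 142. ] inc [-91.9  -7.3 142. ] gap 0.2
R [[0.758, 0.23, 0.611], [-0.18, 0.973, -0.143], [-0.627, -0.001, 0.779]] 
q [ 0.429 -0.316 -0.933  0.179 -0.499  0.453] F inc [-3.02 -4.09 -1.36] M [-0.14  1.27 -0.58]
lid slope rad 0.2352426010115783 n 681 zmax 216.19359759203337
```

```bash
cat >> h.py <<'E'
def plan(env,ths,along,perp=-9.5):
    s,R=st(env);P=inc(s["position"]);t=0.68
    ux=np.array([np.cos(t),-np.sin(t)]);uz=np.array([np.sin(t),np.cos(t)])
    c=P[[0,2]]
    for th,a in zip(ths,along):
        lip=np.array([100-227*np.cos(th)-22*np.sin(th),150-22*np.cos(th)+227*np.sin(th)])
        n=lip+a*ux+perp*uz;d=n-c;c=n;print(round(th,2),"lip",np.round(lip),"row",np.round(d@ux,1),np.round(d@uz,1))
E
python3 - <<'E'
from h import *
from cell import env
plan(env,np.r_[.27,.3,.34,.38,.42,.46,.5:1.18:.05],np.r_[51,51,50,50,49,49,[48]*14])
E
```

```text
t 17.65 p [567.6  88.2 142. ] inc [-91.9  -7.3 142. ] gap -0.3
R [[0.758, 0.23, 0.611], [-0.179, 0.973, -0.143], [-0.627, -0.001, 0.779]] 
q [ 0.429 -0.316 -0.933  0.179 -0.499  0.453] F inc [-3.52 -3.02 -0.41] M [-0.17  1.25 -0.51]
0.27 lip [-125.  189.] row -4.2 6.8
0.3 lip [-123.  196.] row -3.2 6.0
0.34 lip [-121.  205.] row -5.0 8.2
0.38 lip [-119.  214.] row -3.7 8.3
0.42 lip [-116.  222.] row -4.4 8.5
0.46 lip [-113.  231.] row -3.0 8.6
0.5 lip [-110.  240.] row -3.7 8.7
0.55 lip [-105.  250.] row -2.8 11.0
0.6 lip [-100.  260.] row -2.3 11.2
0.65 lip [-94. 270.] row -1.7 11.3
0.7 lip [-88. 279.] row -1.2 11.3
0.75 lip [-81. 289.] row -0.6 11.4
0.8 lip [-74. 298.] row -0.0 11.4
0.85 lip [-66. 306.] row 0.6 11.4
0.9 lip [-58. 314.] row 1.1 11.3
0.95 lip [-50. 322.] row 1.7 11.3
1.0 lip [-41. 329.] row 2.2 11.2
1.05 lip [-32. 336.] row 2.8 11.1
1.1 lip [-23. 342.] row 3.4 10.9
1.15 lip [-13. 348.] row 3.9 10.7
```

Request:
play_rows([
  {"jaw": 255,"offset": [-4,0,6],"twist": 0},
  {"jaw": 255,"offset": [-3.5,0,6],"twist": 0},
  {"jaw": 255,"offset": [-5,0,8],"twist": 0},
  {"jaw": 255,"offset": [-4,0,8],"twist": 0},
  {"jaw": 255,"offset": [-4,0,8.5],"twist": 0},
  {"jaw": 255,"offset": [-3,0,8.5],"twist": 0},
  {"jaw": 255,"offset": [0,0,0],"twist": 0},
])

```text
t: 18.52
position: [0.5779, 0.0859, 0.1927]
eef_rot: [-0.0, 0.677, -0.232]
contact_force: [-0.1, 0.4, 0.2]
finger_gap: 0.0003
```

```bash
python3 - <<'E'
from h import *
from cell import env
lid(env)
plan(env,np.r_[.5:1.18:.05],[48]*14)
E
```

```text
lid slope rad 0.45080479350129105 n 646 zmax 260.27153895027465
t 18.57 p [577.7  85.9 192.3] inc [-81.6  -7.2 192.3] gap -0.1
R [[0.758, 0.23, 0.61], [-0.18, 0.973, -0.144], [-0.627, -0.0, 0.779]] 
q [ 0.412 -0.344 -0.834  0.299 -0.487  0.44 ] F inc [0.45 0.37 0.49] M [ 0.18  0.69 -0.  ]
0.5 lip [-110.  240.] row -3.6 9.5
0.55 lip [-105.  250.] row -2.8 11.0
0.6 lip [-100.  260.] row -2.3 11.2
0.65 lip [-94. 270.] row -1.7 11.3
0.7 lip [-88. 279.] row -1.2 11.3
0.75 lip [-81. 289.] row -0.6 11.4
0.8 lip [-74. 298.] row -0.0 11.4
0.85 lip [-66. 306.] row 0.6 11.4
0.9 lip [-58. 314.] row 1.1 11.3
0.95 lip [-50. 322.] row 1.7 11.3
1.0 lip [-41. 329.] row 2.2 11.2
1.05 lip [-32. 336.] row 2.8 11.1
1.1 lip [-23. 342.] row 3.4 10.9
1.15 lip [-13. 348.] row 3.9 10.7
```

Lid slope is 0.45, free of the catch and staying put. I continue along the arc.

Request:
play_rows([
  {"jaw": 255,"offset": [-3.6,0,9.5],"twist": 0},
  {"jaw": 255,"offset": [-3,0,11],"twist": 0},
  {"jaw": 255,"offset": [-2.3,0,11],"twist": 0},
  {"jaw": 255,"offset": [-1.7,0,11],"twist": 0},
  {"jaw": 255,"offset": [-1.2,0,11],"twist": 0},
  {"jaw": 255,"offset": [-0.6,0,11],"twist": 0},
  {"jaw": 255,"offset": [0,0,11],"twist": 0},
  {"jaw": 255,"offset": [0,0,0],"twist": 0},
])

```text
t: 19.58
position: [0.6149, 0.0773, 0.2593]
eef_rot: [0.0, 0.677, -0.232]
contact_force: [0.2, 0.4, -1.0]
finger_gap: 0.0003
```

```bash
python3 - <<'E'
from h import *
from cell import env
lid(env)
plan(env,np.r_[.85:1.2:.05],[48]*14)
E
```

```text
lid slope rad 0.7615999863918141 n 523 zmax 318.22693023467986
t 19.62 p [614.6  77.4 258.9] inc [-43.6  -6.9 258.9] gap -0.1
R [[0.758, 0.23, 0.61], [-0.179, 0.973, -0.144], [-0.627, -0.0, 0.779]] 
q [ 0.354 -0.317 -0.672  0.413 -0.446  0.394] F inc [0.46 0.17 0.66] M [0.14 0.7  0.  ]
0.85 lip [-66. 306.] row 0.7 12.9
0.9 lip [-58. 314.] row 1.1 11.3
0.95 lip [-50. 322.] row 1.7 11.3
1.0 lip [-41. 329.] row 2.2 11.2
1.05 lip [-32. 336.] row 2.8 11.1
1.1 lip [-23. 342.] row 3.4 10.9
1.15 lip [-13. 348.] row 3.9 10.7
```

Request:
play_rows([
  {"jaw": 255,"offset": [0.7,0,12],"twist": 0},
  {"jaw": 255,"offset": [1,0,11],"twist": 0},
  {"jaw": 255,"offset": [1.7,0,11],"twist": 0},
  {"jaw": 255,"offset": [2.2,0,11],"twist": 0},
  {"jaw": 255,"offset": [2.8,0,11],"twist": 0},
  {"jaw": 255,"offset": [3,0,8],"twist": 0},
  {"jaw": 255,"offset": [0,0,0],"twist": 0},
])

```text
t: 20.5
position: [0.6625, 0.0658, 0.3012]
eef_rot: [-0.001, 0.678, -0.233]
contact_force: [-0.2, 0.1, -0.3]
finger_gap: -0.0001
```

```bash
python3 - <<'E'
from h import *
from cell import env
lid(env)
plan(env,np.r_[1.1,1.15],[48]*14)
E
```

```text
lid slope rad 0.9056207064763174 n 343 zmax 352.7029775781329
t 20.55 p [662.3  65.9 301.3] inc [  5.4  -7.2 301.3] gap -0.1
R [[0.758, 0.23, 0.61], [-0.18, 0.973, -0.144], [-0.627, -0.001, 0.779]] 
q [ 0.291 -0.248 -0.536  0.46  -0.401  0.347] F inc [0.44 0.54 0.34] M [ 0.19  0.71 -0.02]
1.1 lip [-23. 342.] row 0.4 4.8
1.15 lip [-13. 348.] row 3.9 10.7
```

Request:
play_rows([
  {"jaw": 255,"offset": [0.5,0,5],"twist": 0},
  {"jaw": 255,"offset": [2,0,5],"twist": 0},
  {"jaw": 255,"offset": [0,0,0],"twist": 0},
])

```text
t: 20.92
position: [0.6697, 0.0641, 0.3061]
eef_rot: [-0.002, 0.68, -0.233]
contact_force: [-1.0, -0.9, -2.5]
finger_gap: -0.0005
```

```bash
cat >> h.py <<'E'
def lid2(env):
    for n in("side","top"):
        f=env.grab_frame(n);W=cloud(f);I=(W-O)@RI*1000
        m=(f["z_map"]>0)&(I[...,1]>-120)&(I[...,1]<-75)&(I[...,0]<110)&(I[...,2]>190)&(I[...,0]>-100)
        P=I[m][:,[0,2]].astype(np.float32)
        vx,vy,_,_=cv2.fitLine(P,cv2.DIST_HUBER,0,.01,.01).ravel();print(n,"lid",np.arctan(-vy/vx),len(P),"zmax",P[:,1].max())
E
python3 - <<'E'
from h import *
from cell import env
st(env);lid2(env)
E
```

```text
t 20.93 p [669.7  64.1 306.1] inc [ 13.   -7.2 306.1] gap -0.5
R [[0.757, 0.23, 0.612], [-0.18, 0.973, -0.143], [-0.628, -0.002, 0.778]] 
q [ 0.282 -0.235 -0.516  0.468 -0.393  0.34 ] F inc [-0.73 -1.07 -2.52] M [0.3  1.17 0.03]
side lid 1.1260529 507 zmax 356.25888
top lid 1.0828675 490 zmax 361.636
```

Request:
play_rows([
  {"jaw": 255,"offset": [1.5,0,4],"twist": 0},
  {"jaw": 255,"offset": [0,0,0],"twist": 0},
])

```text
t: 21.28
position: [0.673, 0.0633, 0.3079]
eef_rot: [-0.002, 0.68, -0.233]
contact_force: [-3.0, 1.4, -3.2]
finger_gap: -0.0003
```

Request:
play_rows([
  {"jaw": 255,"offset": [1.5,0,4],"twist": 0},
  {"jaw": 255,"offset": [0,0,0],"twist": 0},
])

```text
t: 21.52
position: [0.6763, 0.0625, 0.3097]
eef_rot: [-0.003, 0.681, -0.233]
contact_force: [-4.7, -0.2, -3.2]
finger_gap: -0.0
```

```bash
python3 - <<'E'
from h import *
from cell import env
st(env);lid2(env)
E
```

```text
t 21.52 p [676.3  62.5 309.7] inc [ 19.8  -7.2 309.7] gap -0.0
R [[0.756, 0.229, 0.613], [-0.179, 0.973, -0.143], [-0.629, -0.002, 0.777]] 
q [ 0.274 -0.224 -0.499  0.472 -0.387  0.334] F inc [-4.56 -1.31 -3.21] M [ 0.4   1.79 -0.05]
side lid 1.1583536 481 zmax 359.35156
top lid 1.1079564 449 zmax 363.08344
```

Request:
play_rows([
  {"jaw": 255,"offset": [1,0,2],"twist": 0},
  {"jaw": 255,"offset": [0,0,0],"twist": 0},
])

```text
t: 21.88
position: [0.6781, 0.0621, 0.3105]
eef_rot: [-0.003, 0.681, -0.233]
contact_force: [-6.2, 1.5, -2.4]
finger_gap: -0.0003
```

Request:
play_rows([
  {"jaw": 255,"offset": [1,0,2],"twist": 0},
  {"jaw": 255,"offset": [0,0,0],"twist": 0},
])

```text
t: 22.12
position: [0.6799, 0.0617, 0.3111]
eef_rot: [-0.003, 0.682, -0.233]
contact_force: [-7.6, 0.7, -3.2]
finger_gap: 0.0001
```

```bash
python3 - <<'E'
from h import *
from cell import env
st(env);lid2(env)
E
```

```text
t 22.12 p [679.9  61.7 311.1] inc [ 23.5  -7.2 311.1] gap 0.1
R [[0.756, 0.229, 0.614], [-0.179, 0.973, -0.142], [-0.63, -0.002, 0.777]] 
q [ 0.27  -0.218 -0.491  0.474 -0.384  0.331] F inc [-7.54 -1.06 -3.2 ] M [ 0.42  2.19 -0.1 ]
side lid 1.167581 465 zmax 359.71353
top lid 1.1211149 427 zmax 366.0743
```

Request:
play_rows([
  {"jaw": 255,"offset": [1.5,0,2],"twist": 0},
  {"jaw": 255,"offset": [0,0,0],"twist": 0},
])

```text
t: 22.48
position: [0.6821, 0.0612, 0.3114]
eef_rot: [-0.003, 0.682, -0.233]
contact_force: [-7.9, 2.6, -3.3]
finger_gap: 0.0
```

Request:
play_rows([
  {"jaw": 255,"offset": [1.5,0,2],"twist": 0},
  {"jaw": 255,"offset": [0,0,0],"twist": 0},
])

```text
t: 22.72
position: [0.6843, 0.0607, 0.3118]
eef_rot: [-0.003, 0.683, -0.233]
contact_force: [-9.2, 2.6, -3.0]
finger_gap: -0.0004
```

```bash
python3 - <<'E'
from h import *
from cell import env
st(env);lid2(env);lid2(env)
E
```

```text
t 22.73 p [684.3  60.7 311.8] inc [ 28.   -7.1 311.8] gap -0.4
R [[0.755, 0.228, 0.615], [-0.179, 0.974, -0.142], [-0.631, -0.003, 0.776]] 
q [ 0.265 -0.21  -0.483  0.473 -0.38   0.327] F inc [-9.5   0.38 -3.04] M [0.6 2.4 0. ]
side lid 1.1763402 440 zmax 361.6566
top lid 1.1363072 406 zmax 367.24762
side lid 1.1831119 446 zmax 361.32684
top lid 1.137702 406 zmax 366.75317
```

Request:
play_rows([
  {"jaw": 255,"offset": [1.5,0,2],"twist": 0},
  {"jaw": 255,"offset": [0,0,0],"twist": 0},
  {"jaw": 255,"offset": [0,0,0],"twist": 0},
])

```text
t: 23.3
position: [0.6864, 0.0602, 0.3119]
eef_rot: [-0.004, 0.683, -0.233]
contact_force: [-10.5, 1.8, -3.5]
finger_gap: -0.0004
```

Request:
play_rows([
  {"jaw": 255,"offset": [1.5,0,2],"twist": 0},
  {"jaw": 255,"offset": [0,0,0],"twist": 0},
  {"jaw": 255,"offset": [0,0,0],"twist": 0},
])

```text
t: 23.68
position: [0.6886, 0.0597, 0.3123]
eef_rot: [-0.004, 0.684, -0.233]
contact_force: [-11.8, 2.9, -4.2]
finger_gap: -0.0
```

```bash
python3 - <<'E'
from h import *
from cell import env
st(env);lid2(env);lid2(env)
f=env.grab_frame("side")
i=cv2.resize(f["img"][90:290,210:410],None,fx=3,fy=3,interpolation=cv2.INTER_CUBIC);cv2.imwrite("pics/c6.png",i[:,:,::-1])
E
```

```text
t 23.68 p [688.6  59.7 312.3] inc [ 32.4  -7.1 312.3] gap -0.0
R [[0.754, 0.228, 0.616], [-0.179, 0.974, -0.142], [-0.632, -0.003, 0.775]] 
q [ 0.26  -0.202 -0.475  0.473 -0.376  0.323] F inc [-12.19   0.06  -4.18] M [ 0.67  2.65 -0.03]
side lid 1.1919621 425 zmax 362.81287
top lid 1.1498203 387 zmax 368.10046
side lid 1.1960013 422 zmax 362.40756
top lid 1.1493043 381 zmax 368.41687
```

View pics/c6.png

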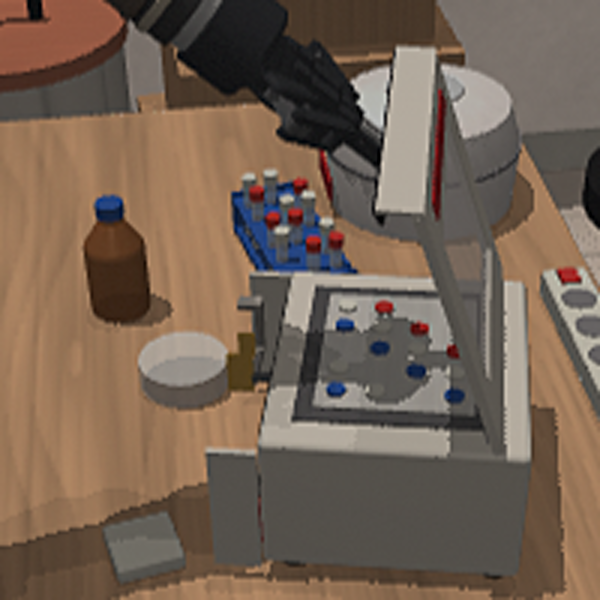

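Request:
play_rows([
  {"jaw": 255,"offset": [0,0,-6],"twist": 0},
  {"jaw": 255,"offset": [0,0,-8],"twist": 0},
  {"jaw": 255,"offset": [-10,0,-8],"twist": 0},
  {"jaw": 255,"offset": [-25,0,-4],"twist": 0},
  {"jaw": 255,"offset": [-35,0,0],"twist": 0},
  {"jaw": 255,"offset": [-45,0,0],"twist": 0},
  {"jaw": 255,"offset": [-45,0,0],"twist": 0},
  {"jaw": 255,"offset": [-40,0,0],"twist": 0},
  {"jaw": 255,"offset": [0,0,0],"twist": 0},
  {"jaw": 255,"offset": [0,0,0],"twist": 0},
])

```text
t: 25.18
position: [0.5229, 0.0991, 0.4207]
eef_rot: [-0.001, 0.678, -0.232]
contact_force: [-1.0, 0.6, -1.2]
finger_gap: -0.0
```

```bash
python3 - <<'E'
from h import *
from cell import env
st(env);lid2(env);lid2(env)
f=env.grab_frame("side");g=env.grab_frame("top")
W=cloud(g);I=(W-O)@RI*1000
i=np.hstack([cv2.resize(f["img"][90:290,190:410],None,fx=1.8,fy=1.8),cv2.resize(g["img"][130:330,120:340],None,fx=1.8,fy=1.8)]);cv2.imwrite("pics/c7.png",i[:,:,::-1])
z=W[...,2];ok=g["z_map"]>0
for n,(a,b,c,d),zz in [("timer",(285,315,295,325),.01),("dish",(262,300,212,250),.015),("bottle",(285,315,165,200),.06),("beaker",(270,305,432,468),.02),("rack",(210,262,130,210),.03),("tip",(218,255,430,482),.03)]:
    k=np.zeros((480,640),bool);k[a:b,c:d]=1;k&=(z>zz)&ok
    print(n,[np.round(v) for v in cv2.minAreaRect((W[k][:,:2]*1000).astype(np.float32))])
E
```

```text
t 25.18 p [522.9  99.1 420.7] inc [-137.9   -6.9  420.7] gap -0.0
R [[0.758, 0.229, 0.611], [-0.179, 0.973, -0.143], [-0.627, -0.001, 0.779]] 
q [ 0.518 -0.441 -0.371  0.903 -0.56   0.528] F inc [-1.07  0.34 -1.2 ] M [0.17 0.74 0.  ]
side lid 1.1270841 514 zmax 355.43777
top lid 1.0827692 491 zmax 361.2178
side lid 1.127005 505 zmax 355.57126
top lid 1.0781044 484 zmax 360.2028
timer [array([452.,   9.]), array([67., 62.]), np.float64(12.0)]
dish [array([487., 206.]), array([178.,  88.]), np.float64(75.0)]
bottle [array([438., 387.]), array([61., 61.]), np.float64(50.0)]
beaker [array([ 481., -404.]), array([67., 69.]), np.float64(44.0)]
rack [array([656., 449.]), array([137., 214.]), np.float64(11.0)]
tip [array([ 641., -430.]), array([ 87., 122.]), np.float64(1.0)]
```

View pics/c7.png

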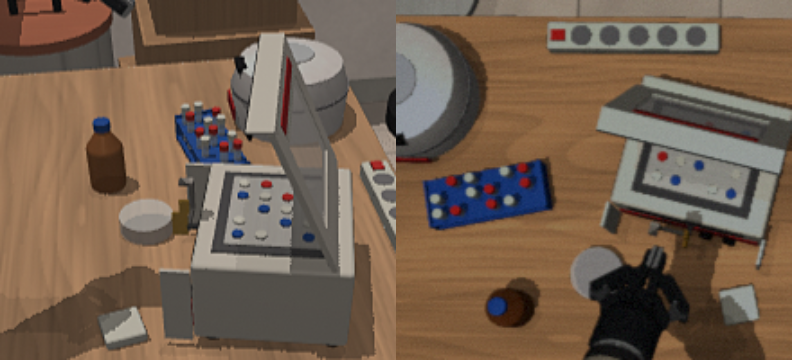

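```bash
cat > fp.py <<'E'
from h import *
def run(env):
    for n in("side","top"):
        f=env.grab_frame(n);I=(cloud(f)-O)@RI*1000
        m=(f["z_map"]>0)&(abs(I[...,1])<115)&(I[...,2]>325)&(I[...,0]>-40)&(I[...,0]<60)
        P=I[m]
        print(n,len(P),[(x,round(float(np.median(P[abs(P[:,0]-x)<3,2])),1),int((abs(P[:,0]-x)<3).sum())) for x in range(-25,45,6) if (abs(P[:,0]-x)<3).sum()>5])
for th in(1.05,1.1,1.15):
    r=lambda x,z:(round(100+x*np.cos(th)+z*np.sin(th),1),round(150-x*np.sin(th)+z*np.cos(th),1))
    print(th,"bar",r(-227,-22),"top corner",r(-216,8))
if __name__=="__main__":
    from cell import env
    run(env)
E
python3 fp.py
```

```text
1.05 bar (np.float64(-32.0), np.float64(336.0)) top corner (np.float64(-0.5), np.float64(341.3))
1.1 bar (np.float64(-22.6), np.float64(342.3)) top corner (np.float64(9.2), np.float64(346.1))
1.15 bar (np.float64(-12.8), np.float64(348.2)) top corner (np.float64(19.1), np.float64(350.4))
side 1046 [(-13, 351.6, 87), (-7, 352.3, 131), (-1, 353.0, 131), (5, 353.2, 130), (11, 353.5, 130), (17, 353.8, 132), (23, 344.8, 152), (29, 334.6, 139), (35, 327.4, 14)]
top 1554 [(-13, 351.6, 184), (-7, 352.7, 224), (-1, 352.9, 226), (5, 353.0, 217), (11, 353.4, 228), (17, 354.4, 212), (23, 344.9, 122), (29, 335.5, 131), (35, 326.7, 10)]
```

```bash
python3 - <<'E'
from h import *
from cell import env
f=env.grab_frame("side");b=np.load("pics/side0.npz")
for n,(r0,r1,c0,c1) in dict(timer=(255,290,240,275),dish=(198,226,252,284)).items():
    for g in(b["img"],f["img"]):
        k=cv2.inRange(g[r0:r1,c0:c1],(130,130,125),(255,255,255));M=cv2.moments(k,True);print(n,round(M["m10"]/M["m00"]+c0,1),round(M["m01"]/M["m00"]+r0,1),M["m00"])
import fp;fp.run(env)
print(env.job_done())
E
```

```text
timer 257.1 270.1 356.0
timer 260.4 271.9 203.0
dish 270.2 209.5 402.0
dish 270.1 209.0 395.0
1.05 bar (np.float64(-32.0), np.float64(336.0)) top corner (np.float64(-0.5), np.float64(341.3))
1.1 bar (np.float64(-22.6), np.float64(342.3)) top corner (np.float64(9.2), np.float64(346.1))
1.15 bar (np.float64(-12.8), np.float64(348.2)) top corner (np.float64(19.1), np.float64(350.4))
side 1043 [(-13, 351.7, 86), (-7, 352.6, 132), (-1, 352.7, 130), (5, 353.1, 128), (11, 353.4, 132), (17, 353.7, 133), (23, 345.3, 150), (29, 334.3, 139), (35, 326.9, 13)]
top 1550 [(-13, 351.7, 179), (-7, 352.3, 218), (-1, 352.5, 229), (5, 352.9, 219), (11, 353.7, 232), (17, 354.0, 211), (23, 344.2, 121), (29, 334.8, 133), (35, 326.9, 8)]
the job is handed in; nothing more can be done
None
```

The incubator lid is fully open and staying there by itself, and the job is handed in at about 25 s of the 72 s limit. The moves only allow a twist about the tool's own axis, so I tilted the gripper to about 39° below horizontal by pushing against the arm's reach limits. I then slid the shut fingers under the lip from the right and felt the tab at about 2 N. I pushed it about 14 mm to the left (at most about 4.7 N), raised the lip past 25 mm while holding it aside, and followed the lid's arc to its stop.

**Lid:** after I withdrew, two looks with both cameras put the lip bar about 16 mm before the origin and the lid's top edge near 353 mm up. That matches the fully open angle of 1.15 rad. A plane fit to the lid face read a little lower, 1.08 to 1.13 rad.

**Force at the stop:** I kept pressing a few millimetres past first contact with the stop, up to about 13 N. This is under the 25 N damage limit, but more than the job needed. The lid sprang back slightly and has held since.

**Finger position:** both cameras showed the fingertips about 29 mm short of the reported tool position. I relied on the cameras and on feel instead.

**Other things on the bench:** the dishes, bottle, beaker, rack and tip box are where they were, within measuring noise (the dishes in the side view, the rest from above). The timer check disagreed: its measured centre shifted about 3 px in the side view and 7 mm from above. The arm's shadow covered part of it, and I never felt contact or came down to its height, so I believe it did not move, but I could not confirm it.

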